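# Shut the matches in the child-safe box

## Robot

A 6-joint arm with a two-finger parallel gripper is mounted at the origin on a cart in front of the work surface, level with it; the furniture and walls round the work are solid. World frame = base frame: x ahead of the robot, y to its left, z up, the work surface at z = 0. Lengths are in m, angles in rad, forces in N, time in s.
With the tool pointing down it reaches from about 0.25 to 0.725 m from the base axis. Payload 4 kg.
Tool frame: the origin (TCP) lies midway between the tips of the shut fingers; the grasp point (between the pads) lies 19 mm behind it (bot.grip_point_offset is the distance from the TCP to the grasp point, in m); z points along the fingers, y is the line along which they close (so a half turn about z gives the same grasp; the last joint's range is limited). The gripper opens to 85 mm and grips with 20 to 120 N. Pads are 22 mm wide; open, the fingers measure 114 mm over their backs; the gripper's body (76 mm by 85 mm) begins 54 mm behind the grasp point. The pads swing forward as they close: fully open they stand 13 mm farther back than shut.
Start: joints at [-1.341, 0.241, 0.005, 1.335, 0, 1.571], TCP at [0.114, -0.487, 0.231] pointing down, gripper open.
Joint ranges: [-2.72, 2.72], [-1.05, 1.87], [-1.09, 1.28], [-1.99, 2.15], [-1.42, 1.44], [-3.14, 3.14]. Speed limits (rad/s): [2.79, 2.79, 3.14, 3.14, 3.14, 3.14].

## Interface

Orientations are given as a unit quaternion [x, y, z, w].
In Python, from workcell import bot gives the robot as it stands.
- The arm moves only by the tool step_arm, never from a script. Its argument "targets" is text: rows parted by semicolons, each of 7 numbers parted by spaces: the opening, from -1 (shut) to 1 (fully open), so that 0 is half open, then the shift along the world's x, y, z normalised to -1 to 1, where 1 is 0.5 m, then the turn, a rotation vector about the world's x, y, z normalised to -1 to 1, where 1 is pi/4 rad. In form: gripper x y z wx wy wz; .... A call has 1 to 10 rows; each row is the pose to reach, as a shift and turn from the pose commanded when the call began; what a row does not reach only later rows make up. A row lasts 1/12 s, in which the tool goes at most 41.7 mm and 7.16 degrees, less where a joint would pass 70% of its speed; a pose out of reach is approached as far as the arm can. A call with a number of a shift or a turn outside -1 to 1 is refused whole. A call with a gripper value outside its range is refused whole. The fingers move at their own pace and stop on an object; the grip force is fixed at half the most. Time passes only in rows, so rows that repeat a pose let the fingers close. It gives the time, the measured TCP pose, the force, the opening and the grip force at its end, in the units of the state.
- bot.get_obs(): the state, without advancing time (a new reading comes with each control period).
- bot.camera(name): name is "scene" or "top"; returns the picture (384x512x3 uint8, red, green, blue); there is no depth.
- bot.camera_info(name): a dict with "vertical_fov" (degrees; the focal length in pixels is half the picture's height over the tangent of half this angle, whatever the lens; pixels are square), "cx", "cy" (the principal point, pixels), "pose" (4x4, takes a point from camera to world coordinates). Camera axes: x right, y up, looking along -z (the intrinsics and any distortion apply to the point x, -y, -z); pixel columns grow to the right and rows downward; lengths in m; the calibration is good to about 2 mm. A picture is of the moment at which its call begins. camera_info takes no time and is no camera call.
- bot.job_done(): hands the job in; it is judged then, once.
The state is a dict: "clock": time; "joint_pos": joint angles; "joint_vel": joint speeds; "tau": joint torques, N m; "eef_pos": TCP position; "tool_rot": TCP orientation; "ft_force": force on the tool from outside, world axes, zero at the start; "ft_torque": the same for the moment, N m; "grip_width": finger opening in m; "grasp_force": force on a finger pad.
Only numpy, scipy, OpenCV 4.12 (cv2) and the standard library are available. Lean on these libraries where they do the work, as an engineer would, in place of code of your own. Each camera call takes 0.05 s, during which the arm holds its last target. There are 200 camera calls.

## Task

Put the matchbox flat inside the open child-safe box, then put the lid on and push it straight down over the two spring hooks until both sides have clicked and it sits fully home on the rim. Push firmly but with care, watching the force, because the thin plastic cracks if it is forced, and leave the other things on the table where they are.

Things in the scene. Friction and masses are not known exactly. Their poses are not given: they have to be found in the camera images.
- match_box: The matchbox: a small closed card box, 48 x 61 x 15 mm, lying flat on the table. Origin: centre of its underside; x along the 48 mm side, y along the 61 mm side, z up. Pinch it across the 48 mm.
- safety_box: White plastic open-topped box, its foot screwed to the table. Origin: centre of its underside, on the table; z up. Foot 124 (x) x 98 (y) mm, floor 4 mm above the table. The shell in it (outside 116 x 90, inside 106 x 80 mm) was set by hand to some height, which is not measured: its rim stands 30 to 41.5 mm above the table. It does not give when pushed.
- hook_a (a joint): Springy hook, 20 mm wide (x), in the middle of the shell's +y wall. 0: upright, at rest; grows as its top bends outward (rad), 0.06 to 0.15 while the lid is caught beside its head. Its top is 27 mm above the rim, 44 mm from the box's middle; from there its head slopes inward to 36 mm from the middle, 13 mm above the rim, where a flat catch faces down.
- hook_b (a joint): The same hook in the -y wall. On its way down the lid's edge first touches both slopes with its underside 20 mm above the rim; the push grows to about 5 to 16 N in all until it is 13 mm above it, falls to a few N or less while the edge slides past the heads, and vanishes when both snap in over the lid 1 mm above home. On the rim it rises steeply. The plastic cracks at 30 N between lid and box.
- lid: The lid: a white cap 116 (x) x 90 (y) x 12 mm, lying on the table right way up, with a notch 36 mm wide and 5 mm deep in the middle of each long side for the hooks (80 mm between the notches). Along its middle in y stands the grip rib: 18 mm wide (x), 50 mm long (y), from 12 to 38 mm above the underside. Origin: centre of its underside; z up. Fits either way round; 120 g. Home: underside on the rim.
- lid_end_a (a point): Point on the lid's underside at one notch, 40 mm from the lid's origin along its +y.
- lid_end_b (a point): Point on the lid's underside at the other notch, 40 mm from the lid's origin along its -y.
- coffee_mug: Bystander: two-tone mug, 90 x 122 x 105 mm, behind the box. Origin: centre of its underside.
- remote: Bystander: black remote control, 163 x 48 x 19 mm, lying at the left. Origin: centre of its underside, x along its length.
- keys: Bystander: flat bunch of keys, 104 x 115 x 8 mm, far right. Origin: centre of its underside.
- lighter: Bystander: small dark stick with a metal end, 27 x 81 x 12 mm, lying right of and behind the box. Origin: centre of its underside, y along its length.
- usb_stick: Bystander: black memory stick, 24 x 57 x 9 mm, lying behind the box. Origin: centre of its underside, y along its length.
Things that resemble listed ones, but are neither listed nor needed, are in the scene too. What is shaped like the match_box but blue is not meant.

How it is judged:
On the way, in this order (a step that is already met when the one before it is completed fails the run):
1. the matchbox lies flat on the floor of the box, let go, the lid not yet on (x of match_box in the frame of safety_box between -0.035 and 0.035 m and y of match_box in the frame of safety_box between -0.025 and 0.025 m and z of match_box in the frame of safety_box below 0.008 m and angle between match_box's own z axis and vertical below 0.12 rad and contact force between the fingers and match_box below 0.05 N and horizontal distance between lid and safety_box above 0.08 m), for 0.2 s.
2. the lid is fully home under both hooks (z of each of lid_end_a, lid_end_b in the frame of safety_box below 0.0427 m and value of joint each of hook_a, hook_b below 0.04 rad and horizontal distance between lid and safety_box below 0.01 m and angle between the y axis of lid and the y axis of safety_box, either way round below 0.12 rad), for 0.2 s.
At the end, for the whole second after the job is handed in: Matchbox flat on the box's floor (tilt under 0.12 rad); lid over it, snapped in: both hook sides of its underside at most 42.7 mm above the table, both hooks back upright within 0.04 rad, lid centred within 10 mm and in line with the box within 0.12 rad, all at rest (all of step 2 and x of match_box in the frame of safety_box between -0.035 and 0.035 m and y of match_box in the frame of safety_box between -0.025 and 0.025 m and z of match_box in the frame of safety_box below 0.008 m and angle between match_box's own z axis and vertical below 0.12 rad and linear speed of each of lid, match_box below 0.02 m/s); the robot touches nothing.
It fails at once if the lid is forced: more than 30 N between lid and box (contact force between lid and safety_box above 30 N).
It fails at once if a bystander (mug, remote, keys, lighter, memory stick) is shifted by more than 30 mm (distance of any of coffee_mug, remote, keys, lighter, usb_stick from where it was at the start of the episode above 0.03 m).
It also fails if it takes over 72 s, if anything falls off the work surface, if the arm or the gripper's body presses on something with over 40 N, if the wrist force passes 120 N, or if a joint passes its speed limit or range.

## Working session

There is one attempt and no reset: what is moved stays moved. The work goes in short steps, Python scripts to look and compute and a tool call to move; the robot and the scene stay as the last step left them, time stands still between calls to the robot, and variables do not carry over. Pictures are saved under pics/ and viewed, at most 10 in all, crops included, and the job is handed in when it is done.

Besides the shell and the picture viewer there is one more tool, called after "Request:" as name(argument=value, ...) on one line, values as JSON. step_arm: Moves the arm, as the interface text tells. Scaled input: -1 to 1 covers 0.5 m each way for a shift and pi/4 rad each way for a turn. Its arguments: {"type":"object","properties":{"targets":{"type":"string"}},"required":["targets"]}

```bash
mkdir -p pics
python3 - <<'E'
from workcell import bot
import cv2
for n in("scene","top"):
    cv2.imwrite(f"pics/{n}0.png",cv2.resize(bot.camera(n)[:,:,::-1],(800,600),interpolation=cv2.INTER_CUBIC))
    i=bot.camera_info(n);print(n,i)
o=bot.get_obs();print(o)
E
```

```text
scene {'vertical_fov': 45.79056457998857, 'cx': 265.7867399619784, 'cy': 194.65375813432786, 'pose': array([[-0.94794269,  0.21015938, -0.23924401,  0.24824268],
       [-0.31817023, -0.65605021,  0.68437258,  0.72884902],
       [-0.01312876,  0.7248663 ,  0.68876446,  0.84283788],
       [ 0.        ,  0.        ,  0.        ,  1.        ]])}
top {'vertical_fov': 50.68178496816782, 'cx': 249.2037382070353, 'cy': 187.39973961126427, 'pose': array([[-0.02558241,  0.99421616, -0.1043061 ,  0.41214745],
       [-0.9996009 , -0.02419031,  0.01458971, -0.04792315],
       [ 0.01198213,  0.10463771,  0.99443822,  1.04349309],
       [ 0.        ,  0.        ,  0.        ,  1.        ]])}
{'clock': 0.1, 'joint_pos': array([-1.34100671e+00,  2.41322625e-01,  3.85439352e-03,  1.33519316e+00,
       -1.92891688e-05,  1.57081474e+00]), 'joint_vel': array([ 7.40744652e-04, -2.30434826e-03,  1.86200884e-05,  1.29813823e-03,
       -1.14024246e-03, -1.94677777e-03]), 'tau': array([ 2.25124727e-04, -3.73138332e+01,  2.53010023e+01,  1.09108578e-02,
        1.36689746e-05,  1.32848506e-06]), 'eef_pos': array([ 0.11375194, -0.48630831,  0.23050773]), 'tool_rot': array([ 9.93407471e-01,  1.14633005e-01, -1.16497012e-04, -9.25276827e-04]), 'ft_force': array([0.22121734, 0.93660715, 1.4249949 ]), 'ft_torque': array([-0.00305574, -0.0203656 ,  0.00454182]), 'grasp_force': 0.0, 'grip_width': 0.0849615999319333}
```

View pics/scene0.png

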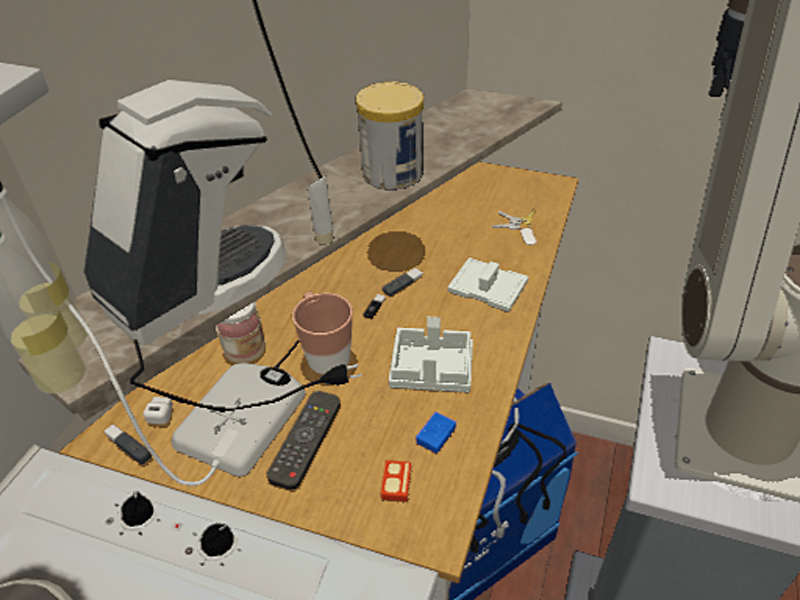

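View pics/top0.png

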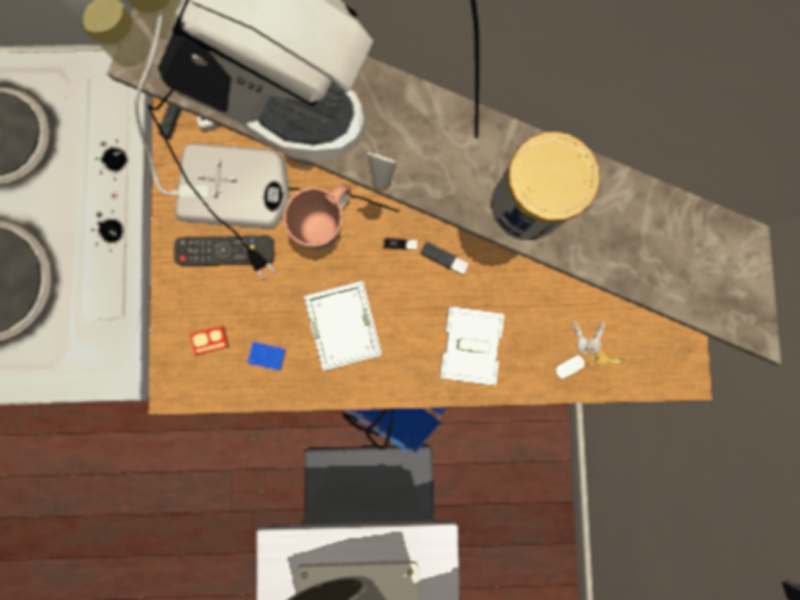

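The red and cream box (scene 396,480; top 209,340) is shaped like the matchbox, and so is the blue box (scene 436,432; top 267,356), which the task excludes. The red one is meant. The open box is at top (343,325), the lid with its rib at top (473,346). Next, one enlarged montage to confirm.

```bash
cat > h.py <<'E'
import numpy as np,cv2
from workcell import bot
I={n:bot.camera_info(n) for n in("scene","top")}
def F(n): return 192/np.tan(np.radians(I[n]["vertical_fov"])/2)
def proj(n,P):
    P=np.atleast_2d(P);T=np.linalg.inv(I[n]["pose"]);c=P@T[:3,:3].T+T[:3,3]
    return np.c_[I[n]["cx"]+F(n)*c[:,0]/-c[:,2], I[n]["cy"]-F(n)*c[:,1]/-c[:,2]]
def ray(n,u,v):
    T=I[n]["pose"];d=T[:3,:3]@[(u-I[n]["cx"])/F(n),-(v-I[n]["cy"])/F(n),-1];return T[:3,3],d
def atz(n,u,v,z):
    o,d=ray(n,u,v);return o+d*(z-o[2])/d[2]
def tri(a,b):
    """a=(u,v) in scene, b in top: midpoint and gap"""
    (o1,d1),(o2,d2)=ray("scene",*a),ray("top",*b)
    s=np.linalg.lstsq(np.c_[d1,-d2],o2-o1,rcond=None)[0];p,q=o1+s[0]*d1,o2+s[1]*d2
    return (p+q)/2,np.linalg.norm(p-q)
def crop(im,x,y,w,h,W,H): return cv2.resize(im[y:y+h,x:x+w],(W,H),interpolation=cv2.INTER_CUBIC)
E
python3 - <<'E'
from h import *
s=bot.camera("scene")[:,:,::-1].copy();t=bot.camera("top")[:,:,::-1].copy()
np.savez("im0.npz",s=s,t=t)
m=np.vstack([np.hstack([crop(t,190,175,60,66,270,297),crop(t,275,190,55,60,272,297),crop(t,115,202,72,84,257,297)]),
 np.hstack([crop(s,245,195,62,58,317,297),crop(s,282,160,60,42,424,297),crop(s,238,285,16,87,58,297)])])
cv2.imwrite("pics/m1.png",m);print(m.shape)
# red matchbox & blue masks
for n,im in(("scene",s),("top",t)):
    hsv=cv2.cvtColor(im,cv2.COLOR_BGR2HSV)
    r=((hsv[...,0]<8)|(hsv[...,0]>172))&(hsv[...,1]>150)&(hsv[...,2]>90)
    x0,x1,y0,y1=(235,270,285,330) if n=="scene" else (118,150,205,230)
    k=np.zeros_like(r);k[y0:y1,x0:x1]=r[y0:y1,x0:x1]
    c=cv2.convexHull(np.argwhere(k)[:,::-1].astype(np.int32))
    print(n,k.sum(),cv2.minAreaRect(c),cv2.boxPoints(cv2.minAreaRect(c)).round(1).tolist())
E
```

```text
(594, 799, 3)
scene 202 ((253.1219482421875, 307.40240478515625), (16.675161361694336, 24.847095489501953), 6.340191841125488) [[243.5, 318.79998779296875], [246.1999969482422, 294.1000061035156], [262.79998779296875, 296.0], [260.0, 320.70001220703125]]
top 66 ((133.27078247070312, 217.1748046875), (13.114550590515137, 20.9832820892334), 74.47589111328125) [[121.4000015258789, 213.6999969482422], [141.60000610351562, 208.0], [145.10000610351562, 220.6999969482422], [124.9000015258789, 226.3000030517578]]
```

View pics/m1.png

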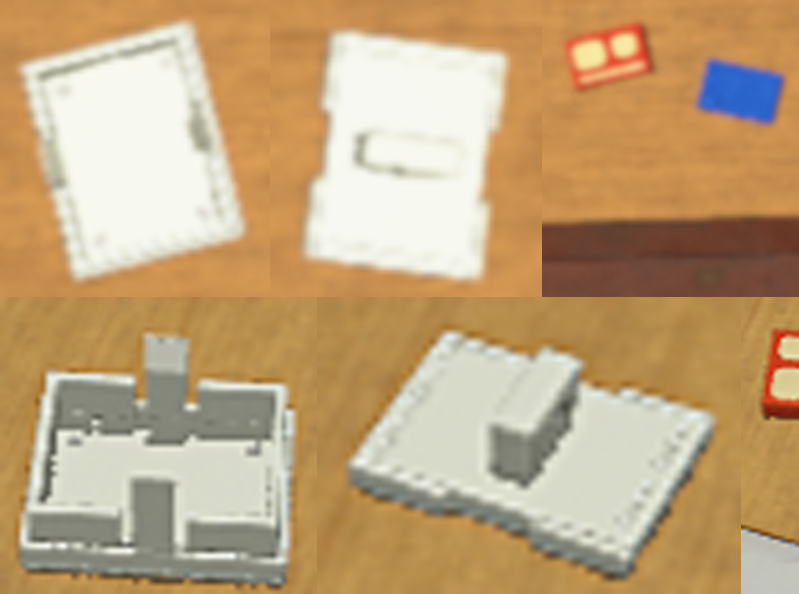

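The crops confirm it: the upper-left box at top (209,340) is red with cream labels and is the matchbox. The blue one is the decoy. The box's hooks lie left and right in the top view (along ±y), and so do the lid's notches. Next I fit 3D models to the silhouettes in both views.

```bash
cat > fit.py <<'E'
from h import *
from scipy.optimize import minimize
K=4
def prism(x0,x1,y0,y1,z0,z1): return np.array([[x,y,z] for x in(x0,x1) for y in(y0,y1) for z in(z0,z1)])/1e3
def place(P,x,y,z,a):
    c,s=np.cos(a),np.sin(a);return P@np.array([[c,-s,0],[s,c,0],[0,0,1]]).T+[x,y,z]
def sil(n,parts,roi):
    x0,y0,x1,y1=roi;m=np.zeros(((y1-y0)*K,(x1-x0)*K),np.uint8)
    for P in parts:
        q=(proj(n,P)-[x0,y0]+.5)*K-.5
        h=cv2.convexHull(np.round(q*16).astype(np.int32));cv2.fillConvexPoly(m,h,1,shift=4)
    return cv2.resize(m.astype(np.float32),(x1-x0,y1-y0),interpolation=cv2.INTER_AREA)
def fit(parts_of,masks,rois,p0,step):
    def cost(p):
        return sum(np.abs(sil(n,parts_of(p),rois[n])-masks[n]).sum() for n in masks)
    best=None
    for sgn in(1,-1,.4):
        S=np.vstack([p0]+[np.array(p0)+sgn*np.eye(len(p0))[i]*step[i] for i in range(len(p0))])
        r=minimize(cost,p0,method="Nelder-Mead",options=dict(initial_simplex=S,xatol=1e-5,fatol=.01,maxiter=1500))
        if best is None or r.fun<best.fun: best=r
        p0=best.x
    return best.x,best.fun,{n:masks[n].sum() for n in masks}
match=lambda p:[place(prism(-24,24,-30.5,30.5,0,15),*p)]
lid=lambda p:[place(q,*p) for q in(prism(-58,-18,-45,45,0,12),prism(18,58,-45,45,0,12),prism(-58,58,-40,40,0,12),prism(-9,9,-25,25,12,38))]
def box(p):
    H=p[3]*1e3
    return [place(q,p[0],p[1],0,p[2]) for q in(prism(-62,62,-49,49,0,4),prism(-58,58,-45,45,0,H),prism(-10,10,40,44,H,H+27),prism(-10,10,-44,-40,H,H+27))]
def white(im):
    h=cv2.cvtColor(im,cv2.COLOR_BGR2HSV);return ((h[...,1]<70)&(h[...,2]>60)).astype(np.float32)
def blob(m,roi,close=0):
    x0,y0,x1,y1=roi;m=m[y0:y1,x0:x1].astype(np.uint8)
    n,l,st,_=cv2.connectedComponentsWithStats(m,connectivity=8);m=(l==1+st[1:,4].argmax()).astype(np.uint8)
    c,_=cv2.findContours(m,cv2.RETR_EXTERNAL,cv2.CHAIN_APPROX_NONE);return cv2.drawContours(m*0,c,-1,1,-1).astype(np.float32)
E
cat > run1.py <<'E'
from fit import *
d=np.load("im0.npz");im={"scene":d["s"],"top":d["t"]}
def red(m):
    h=cv2.cvtColor(m,cv2.COLOR_BGR2HSV);return ((h[...,0]<9)|(h[...,0]>170))&(h[...,1]>120)
R={"m":{"scene":(235,285,272,328),"top":(115,200,155,235)},
   "l":{"scene":(275,155,347,205),"top":(275,190,330,252)},
   "b":{"scene":(242,195,312,255),"top":(188,173,252,243)}}
for k,f,mk,p0,st in(("m",match,red,[.43,.24,0,-1.3+1.57],[.02,.02,.01,.2]),("l",lid,white,[.4,-.13,0,-.1],[.02,.02,.01,.1]),("b",box,white,[.44,.05,.25,.035],[.02,.02,.1,.006])):
    if k!="b":
        c=[205*0,0]
    u={"m":(133.5,217.5),"l":(302.5,221.5),"b":(219.5,208)}[k]
    p0[:2]=atz("top",*u,.01)[:2]
    M={n:blob(mk(im[n]),R[k][n]) for n in im}
    for a in ((p0,) if k!="m" else (p0,[p0[0],p0[1],0,p0[3]-.3])):
        x,c,s=fit(f,M,R[k],a,st);print(k,x.round(4),round(c,1),s)
E
python3 run1.py
```

```text
m [ 0.5291  0.0558 -0.3109  0.2245] 184.1 {'scene': np.float32(366.0), 'top': np.float32(76.0)}
m [ 0.5296  0.0551 -0.3131  0.2341] 184.1 {'scene': np.float32(366.0), 'top': np.float32(76.0)}
l [ 0.4326 -0.1951 -0.002  -0.1605] 146.2 {'scene': np.float32(1050.0), 'top': np.float32(1615.0)}
b [0.4721 0.0159 0.2329 0.0357] 190.6 {'scene': np.float32(2016.0), 'top': np.float32(1934.0)}
```

```bash
cat >> fit.py <<'E'
def hullmask(m,roi):
    x0,y0,x1,y1=roi;m=m[y0:y1,x0:x1];c=cv2.convexHull(np.argwhere(m)[:,::-1].astype(np.int32))
    return cv2.fillConvexPoly(np.zeros(m.shape,np.uint8),c,1).astype(np.float32)
def overlay(im,n,parts,roi,s=6,mask=None):
    x0,y0,x1,y1=roi;o=cv2.resize(im[y0:y1,x0:x1],None,fx=s,fy=s,interpolation=cv2.INTER_CUBIC)
    for P in parts:
        q=((proj(n,P)-[x0,y0]+.5)*s-.5).round().astype(int)
        for a in range(8):
            for b in(1,2,4):
                if not a&b: cv2.line(o,q[a].tolist(),q[a|b].tolist(),(0,0,255) if n!="x" else 0,1)
    return o
E
python3 - <<'E'
from fit import *
d=np.load("im0.npz");im={"scene":d["s"],"top":d["t"]}
def red(m):
    h=cv2.cvtColor(m,cv2.COLOR_BGR2HSV);return ((h[...,0]<9)|(h[...,0]>170))&(h[...,1]>120)&(h[...,2]>90)
R={"scene":(240,290,268,326),"top":(118,205,150,230)}
M={n:hullmask(red(im[n]),R[n]) for n in im}
p0=atz("top",133.5,217.5,.01)
for a in(.25,-.1):
    x,c,s=fit(match,M,R,[p0[0],p0[1],0,a],[.01,.01,.005,.1]);print(x.round(4),c,s)
l=[.4326,-.1951,-.002,-.1605];b=[0.4721,0.0159,0.2329,0.0357]
RL={"scene":(275,155,347,205),"top":(275,190,330,252)};RB={"scene":(242,195,312,255),"top":(188,173,252,243)}
for nm,ff,p,r in(("l",lid,l,RL),("b",box,b,RB)):
    for n in im:
        m=blob(white(im[n]),r[n]);print(nm,n,m.sum(),np.abs(m-sil(n,ff(p),r[n])).sum())
rows=[cv2.resize(np.hstack([cv2.resize(overlay(im[n],n,ff(p),r[n]),(266,290)) for nm,ff,p,r in(("m",match,x,R),("l",lid,l,RL),("b",box,b,RB))]),(798,290)) for n in im]
cv2.imwrite("pics/o1.png",np.vstack(rows))
E
```

```text
[ 0.4578  0.2338 -0.0081  0.3647] 393.0 {'scene': np.float32(443.0), 'top': np.float32(316.0)}
[ 0.4529  0.2321 -0.0054 -0.0233] 412.75 {'scene': np.float32(443.0), 'top': np.float32(316.0)}
l scene 1050.0 90.6875
l top 1615.0 57.125
b scene 2016.0 107.0
b top 1934.0 84.75
```

View pics/o1.png

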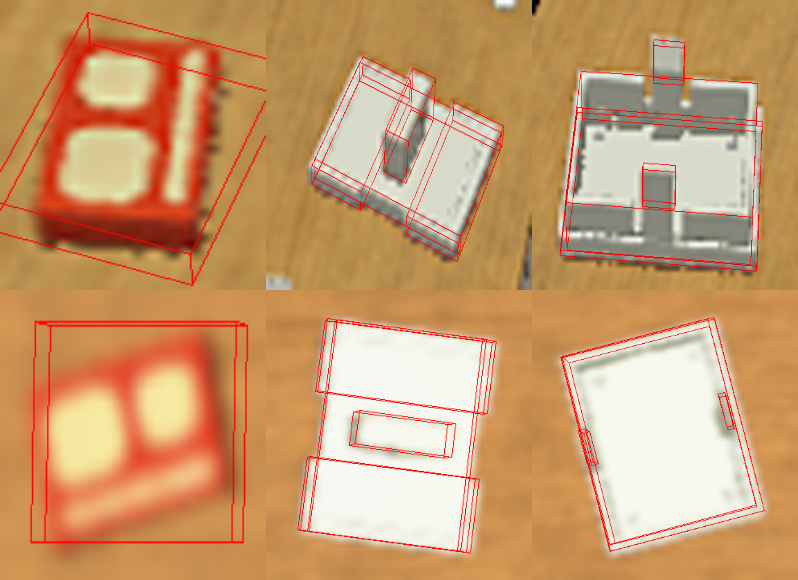

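```bash
cat > run2.py <<'E'
from fit import *
d=np.load("im0.npz");im={"scene":d["s"],"top":d["t"]}
def red(m):
    m=m.astype(float);k=((m[...,1]<.5*m[...,2])&(m[...,2]>70)).astype(np.uint8);return cv2.morphologyEx(k,cv2.MORPH_CLOSE,np.ones((3,3)))
R={"scene":(236,285,272,330),"top":(115,202,152,232)}
M={n:hullmask(np.pad(blob(red(im[n]),R[n]),((R[n][1],0),(R[n][0],0))),(R[n])) for n in im}
for n in M: print(n,M[n].sum(),cv2.minAreaRect(cv2.convexHull(np.argwhere(M[n])[:,::-1].astype(np.int32))))
p0=atz("top",133.5,217.5,.01)
x,c,s=fit(match,M,R,[p0[0],p0[1],0,.2],[.01,.01,.005,.1]);print(x.round(4),c,s)
cv2.imwrite("pics/o2.png",np.hstack([cv2.resize(overlay(im[n],n,match(x),R[n]),(390,390)) for n in im]))
E
python3 run2.py
```

```text
scene 449.0 ((17.0, 22.5), (25.0, 18.0), 90.0)
top 129.0 ((22.600000381469727, 10.299999237060547), (19.230182647705078, 9.838699340820312), 26.56505012512207)
[ 0.5038  0.1153 -0.2025  0.3166] 184.75 {'scene': np.float32(449.0), 'top': np.float32(129.0)}
```

View pics/o2.png

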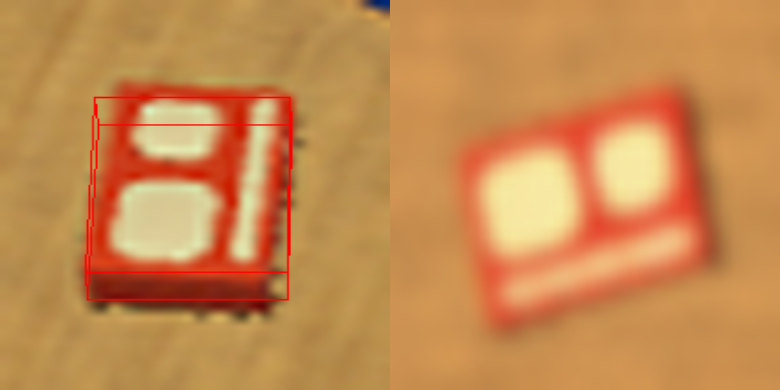

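The corners of the red box's top face are clear in both crops. I triangulate those directly.

Run:
```python
from h import *
S=np.array([(243.8,315.6),(246.6,294.3),(262.5,295.7),(260.9,315.9)]);T=np.array([(121.4,213.5),(141.8,208.2),(145.1,221.2),(124.5,226.4)])
P=[]
for a,b in zip(S,T):
    p,g=tri(a,b);P.append(p);print(p.round(4),round(g,4))
P=np.array(P);print("mean",P.mean(0).round(4))
print("sides",[round(float(np.linalg.norm(P[i]-P[(i+1)%4])),4) for i in range(4)])
y=(P[0]+P[3]-P[1]-P[2])/2;x=(P[0]+P[1]-P[2]-P[3])/2
print("yaw y",np.arctan2(-y[0],y[1]),"yaw x",np.arctan2(x[1],x[0]))
t=[atz("top",*b,.015) for b in T];print("top only",np.mean(t,0).round(4))
t=[atz("scene",*b,.015) for b in S];print("scene only",np.mean(t,0).round(4))
from scipy.spatial.transform import Rotation as R
q=bot.get_obs()["tool_rot"];print(R.from_quat(q).as_matrix().round(3))
```

```text
[0.463  0.2624 0.0122] 0.0026
[0.4755 0.2112 0.0115] 0.0032
[0.4422 0.2031 0.0101] 0.0028
[0.4295 0.2535 0.0144] 0.0009
mean [0.4526 0.2326 0.0121]
sides [0.0527, 0.0343, 0.0522, 0.0348]
yaw y 0.243761403845567 yaw x 0.24977714232623213
top only [0.4513 0.2315 0.015 ]
scene only [0.453  0.2346 0.015 ]
[[ 0.974  0.228 -0.   ]
 [ 0.228 -0.974  0.001]
 [-0.    -0.001 -1.   ]]
```

The visible red box is about 54 x 36 mm, rotated by about 0.245 rad. Its bounding extents are about 48 x 61 mm, so this is the matchbox, and its height of about 13–15 mm agrees too.
- **Lid:** (0.433, -0.195), yaw -0.16.
- **Box:** (0.472, 0.016), yaw 0.233, rim about 36 mm.

I start moving towards the matchbox.

Request:
step_arm(targets="1 0.34 0.72 0 0 0 1;1 0.34 0.72 0 0 0 1;1 0.34 0.72 0 0 0 1;1 0.34 0.72 0 0 0 1;1 0.34 0.72 0 0 0 1;1 0.34 0.72 0 0 0 1;1 0.34 0.72 0 0 0 1;1 0.34 0.72 0 0 0 1;1 0.34 0.72 0 0 0 1;1 0.34 0.72 0 0 0 1")

```text
clock: 1.03
eef_pos: [0.2843, -0.1238, 0.2314]
tool_rot: [0.873, 0.487, 0.001, -0.0]
ft_force: [0.5, -1.6, 0.3]
grip_width: 0.0852
grasp_force: 0.0
```

Request:
step_arm(targets="1 0.337 0.719 0 0 0 1;1 0.337 0.719 0 0 0 1;1 0.337 0.719 0 0 0 1;1 0.337 0.719 0 0 0 1;1 0.337 0.719 0 0 0 1;1 0.337 0.719 0 0 0 1;1 0.337 0.719 0 0 0 1;1 0.337 0.719 0 0 0 1;1 0.337 0.719 0 0 0 1;1 0.337 0.719 0 0 0 1")

```text
clock: 1.87
eef_pos: [0.4536, 0.2367, 0.2307]
tool_rot: [0.62, 0.784, 0.001, -0.0]
ft_force: [0.8, 0.1, 0.5]
grip_width: 0.0854
grasp_force: 0.0
```

Request:
step_arm(targets="1 0 0 -0.15 0 0 0.02;1 0 0 -0.25 0 0 0.02;1 0 0 -0.3 0 0 0.02;1 0 0 -0.34 0 0 0.02;1 0 0 -0.34 0 0 0.02;1 0 0 -0.34 0 0 0.02")

```text
clock: 2.37
eef_pos: [0.4499, 0.2314, 0.059]
tool_rot: [0.615, 0.788, -0.003, -0.002]
ft_force: [0.4, -0.7, 0.3]
grip_width: 0.0855
grasp_force: 0.0
```

Run:
```python
from h import *
from scipy.spatial.transform import Rotation as R
o=bot.get_obs();M=R.from_quat(o["tool_rot"]).as_matrix();print(o["eef_pos"],M.round(3),o["ft_force"],o["joint_pos"].round(3))
s=bot.camera("scene")[:,:,::-1].copy();t=bot.camera("top")[:,:,::-1].copy()
for n,i in(("scene",s),("top",t)): print(n,proj(n,[o["eef_pos"],[.4525,.2325,.015]]))
cv2.imwrite("pics/g1.png",np.hstack([crop(s,225,260,60,80,390,520),crop(t,105,180,60,80,390,520)]))
```

```text
[0.44988724 0.23140845 0.05904264] [[-0.243  0.97  -0.007]
 [ 0.97   0.243 -0.003]
 [-0.002 -0.007 -1.   ]] [ 0.36048961 -0.6917901   0.26329619] [ 0.475  0.401 -0.25   0.927  0.     1.8  ]
scene [[254.72780373 292.29678999]
 [254.01134604 304.43769901]]
top [[128.26624279 217.3238402 ]
 [132.80669804 216.84254695]]
```

View pics/g1.png

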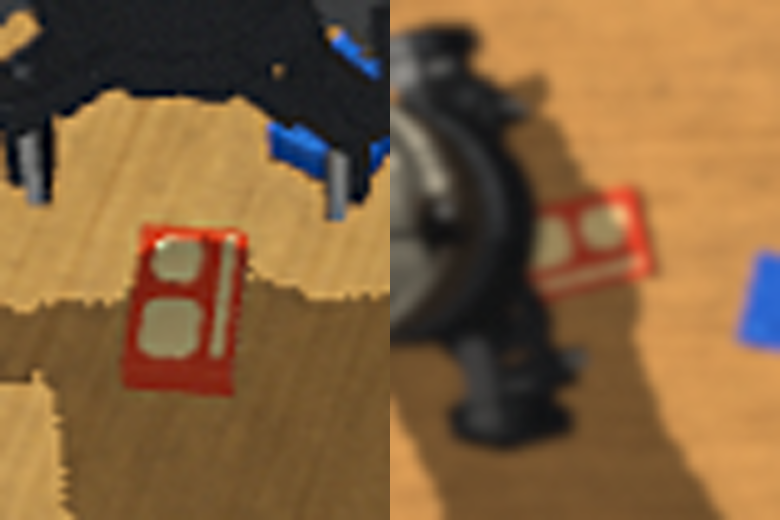

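The fingers straddle the red matchbox (scene crop: fingers at 37 and 336, box centre about 185). I go down and grip.

Request:
step_arm(targets="1 0.003 0.002 -0.06 0 0 0;1 0.003 0.002 -0.112 0 0 0;1 0.003 0.002 -0.112 0 0 0;1 0.003 0.002 -0.112 0 0 0")

```text
clock: 2.8
eef_pos: [0.4548, 0.234, 0.007]
tool_rot: [0.615, 0.788, 0.001, 0.0]
ft_force: [0.7, 0.7, 0.9]
grip_width: 0.0852
grasp_force: 0.0
```

Request:
step_arm(targets="-1 0 0 0 0 0 0;-1 0 0 0 0 0 0;-1 0 0 0 0 0 0;-1 0 0 0 0 0 0;-1 0 0 0 0 0 0;-1 0 0 0 0 0 0;-1 0 0 0 0 0 0;-1 0 0 0 0 0 0")

```text
clock: 3.47
eef_pos: [0.4551, 0.2342, 0.007]
tool_rot: [0.615, 0.788, 0.001, 0.001]
ft_force: [0.2, -0.5, 7.0]
grip_width: 0.034
grasp_force: 60.0
```

Request:
step_arm(targets="-1 0 0 0.06 0 0 0;-1 0 0 0.14 0 0 0;-1 0 0 0.22 0 0 0;-1 0.01 -0.08 0.24 0 0 -0.015;-1 0.02 -0.16 0.24 0 0 -0.015;-1 0.03 -0.24 0.24 0 0 -0.015;-1 0.034 -0.32 0.24 0 0 -0.015;-1 0.034 -0.39 0.24 0 0 -0.015;-1 0.034 -0.436 0.24 0 0 -0.015;-1 0.034 -0.436 0.24 0 0 -0.015")

```text
clock: 4.3
eef_pos: [0.4706, 0.0117, 0.1258]
tool_rot: [0.622, 0.783, -0.001, 0.001]
ft_force: [-0.2, 0.2, -0.3]
grip_width: 0.0337
grasp_force: 60.1
```

Request:
step_arm(targets="-1 0 0 0 0 0 0;-1 0 0 -0.06 0 0 0;-1 0 0 -0.1 0 0 0;-1 0 0 -0.1 0 0 0;-1 0 0 -0.1 0 0 0")

```text
clock: 4.72
eef_pos: [0.4698, 0.0167, 0.0747]
tool_rot: [0.619, 0.785, -0.001, -0.001]
ft_force: [-0.3, 0.4, 0.5]
grip_width: 0.0342
grasp_force: 60.1
```

Run:
```python
from h import *
o=bot.get_obs();print(o["eef_pos"],o["ft_force"],o["grip_width"])
s=bot.camera("scene")[:,:,::-1].copy();t=bot.camera("top")[:,:,::-1].copy()
cv2.imwrite("pics/g2.png",np.hstack([crop(s,230,150,90,110,425,520),crop(t,180,160,80,112,371,520)]))
```

```text
[0.46979718 0.01669376 0.07471166] [-0.29015693  0.40826133  0.48155743] 0.03416845021011153
```

View pics/g2.png

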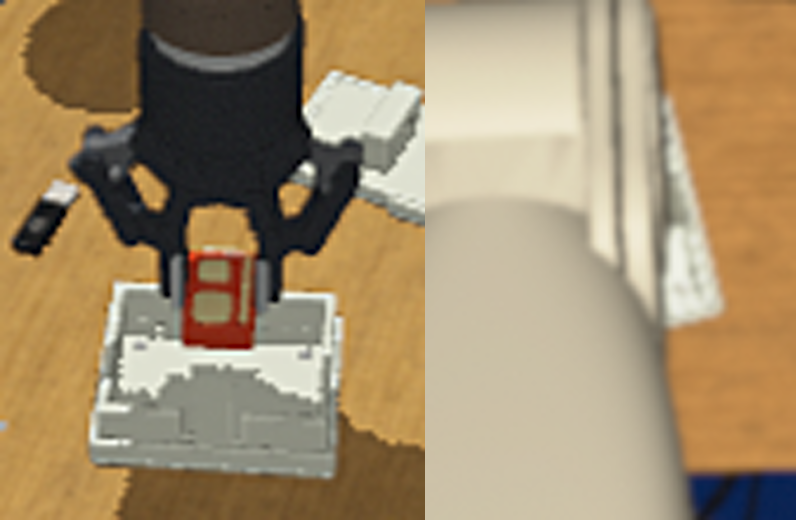

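The matchbox is held over the middle of the box. I lower it slowly.

Request:
step_arm(targets="-1 0.004 0 -0.05 0 0 0;-1 0.004 0 -0.1 0 0 0;-1 0.004 0 -0.118 0 0 0;-1 0.004 0 -0.122 0 0 0;-1 0.004 0 -0.122 0 0 0")

```text
clock: 5.23
eef_pos: [0.4731, 0.0159, 0.0147]
tool_rot: [0.62, 0.785, -0.0, -0.0]
ft_force: [0.3, 0.4, -0.2]
grip_width: 0.0338
grasp_force: 60.1
```

Request:
step_arm(targets="-1 0 0 -0.002 0 0 0;-1 0 0 -0.004 0 0 0;-1 0 0 -0.006 0 0 0;-1 0 0 -0.006 0 0 0")

```text
clock: 5.57
eef_pos: [0.4734, 0.0157, 0.0119]
tool_rot: [0.62, 0.785, 0.0, 0.001]
ft_force: [-0.6, -0.6, -0.9]
grip_width: 0.0341
grasp_force: 60.1
```

Request:
step_arm(targets="-1 0 0 -0.001 0 0 0;-1 0 0 -0.002 0 0 0;-1 0 0 -0.002 0 0 0")

```text
clock: 5.82
eef_pos: [0.4732, 0.0156, 0.011]
tool_rot: [0.62, 0.785, 0.0, 0.0]
ft_force: [-1.2, 0.6, 4.5]
grip_width: 0.034
grasp_force: 60.7
```

Contact with the floor at 4.5 N. I open partway, because the walls limit the opening.

Request:
step_arm(targets="0.2 0 0 0 0 0 0;0.2 0 0 0 0 0 0;0.2 0 0 0 0 0 0;0.2 0 0 0 0 0 0;0.2 0 0 0 0 0 0;0.2 0 0 0 0 0 0")

```text
clock: 6.32
eef_pos: [0.4728, 0.0156, 0.0102]
tool_rot: [0.62, 0.785, -0.0, -0.0]
ft_force: [-0.8, 0.6, 0.3]
grip_width: 0.0511
grasp_force: 0.0
```

Request:
step_arm(targets="0.2 0 0 0.04 0 0 0;0.2 0 0 0.1 0 0 0;0.2 0 0 0.18 0 0 0;0.2 0 0 0.25 0 0 0;0.2 0 0 0.25 0 0 0")

```text
clock: 6.73
eef_pos: [0.4778, 0.0158, 0.1423]
tool_rot: [0.62, 0.785, 0.004, 0.005]
ft_force: [1.6, 0.4, 0.7]
grip_width: 0.0511
grasp_force: 0.0
```

Request:
step_arm(targets="0.2 -0.02 -0.08 0 0 0 -0.12;0.2 -0.04 -0.16 0 0 0 -0.24;0.2 -0.06 -0.24 0 0 0 -0.36;0.2 -0.08 -0.32 0 0 0 -0.48;0.2 -0.08 -0.4 -0.04 0 0 -0.5;0.2 -0.08 -0.422 -0.1 0 0 -0.5;0.2 -0.08 -0.422 -0.12 0 0 -0.5;0.2 -0.08 -0.422 -0.12 0 0 -0.5;0.2 -0.08 -0.422 -0.12 0 0 -0.5")

```text
clock: 7.48
eef_pos: [0.4321, -0.1952, 0.0746]
tool_rot: [0.761, 0.648, -0.0, -0.001]
ft_force: [0.5, -0.9, 1.2]
grip_width: 0.051
grasp_force: 0.0
```

Run:
```python
from fit import *
from scipy.spatial.transform import Rotation as R
o=bot.get_obs();M=R.from_quat(o["tool_rot"]).as_matrix();print(o["eef_pos"],"yaw",np.arctan2(M[1,1],M[0,1]),M[2])
s=bot.camera("scene")[:,:,::-1].copy();t=bot.camera("top")[:,:,::-1].copy()
np.savez("im1.npz",s=s,t=t)
b=[0.4721,0.0159,0.2329,0.0357]
cv2.imwrite("pics/g3.png",np.hstack([crop(s,270,130,80,80,400,400),cv2.resize(overlay(s,"scene",box(b)+[place(prism(-26.5,26.5,-40,40,4,4),b[0],b[1],0,b[2])],(242,195,312,255)),(400,400))]))
```

```text
[ 0.43210749 -0.19522317  0.07464602] yaw -0.15957107631827436 [ 7.02364634e-04 -2.08944495e-03 -9.99997570e-01]
```

View pics/g3.png

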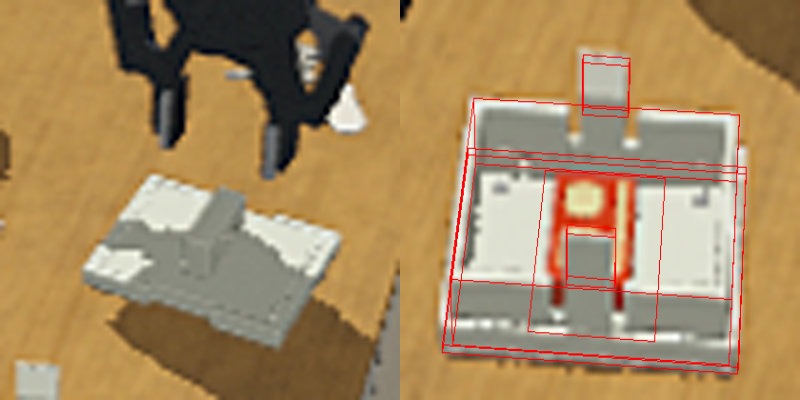

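The matchbox lies flat in the middle of the box, and the fingers straddle the lid's rib. I go down and grip it.

Request:
step_arm(targets="0.2 0 0 -0.06 0 0 0;0.2 0 0 -0.115 0 0 0;0.2 0 0 -0.115 0 0 0;0.2 0 0 -0.115 0 0 0;-1 0 0 -0.115 0 0 0;-1 0 0 -0.115 0 0 0;-1 0 0 -0.115 0 0 0;-1 0 0 -0.115 0 0 0;-1 0 0 -0.115 0 0 0;-1 0 0 -0.115 0 0 0")

```text
clock: 8.42
eef_pos: [0.4346, -0.1959, 0.0198]
tool_rot: [0.761, 0.649, 0.001, 0.002]
ft_force: [-0.6, 0.8, 6.9]
grip_width: 0.0168
grasp_force: 61.2
```

Request:
step_arm(targets="-1 0 0 0.05 0 0 0;-1 0 0 0.12 0 0 0;-1 0 0 0.19 0 0 0;-1 0 0 0.23 0 0 0;-1 0 0 0.23 0 0 0")

```text
clock: 8.83
eef_pos: [0.4364, -0.197, 0.1386]
tool_rot: [0.761, 0.649, 0.002, 0.005]
ft_force: [0.6, 0.1, -1.1]
grip_width: 0.0167
grasp_force: 60.2
```

Request:
step_arm(targets="-1 0.01 0.07 0 0 0 0.1;-1 0.03 0.14 0 0 0 0.2;-1 0.04 0.21 0 0 0 0.3;-1 0.06 0.28 0 0 0 0.4;-1 0.079 0.35 0 0 0 0.5;-1 0.079 0.4 0 0 0 0.5;-1 0.079 0.422 0 0 0 0.5;-1 0.079 0.422 0 0 0 0.5;-1 0.079 0.422 0 0 0 0.5;-1 0.079 0.422 0 0 0 0.5")

```text
clock: 9.67
eef_pos: [0.472, 0.0147, 0.1325]
tool_rot: [0.62, 0.784, -0.0, -0.0]
ft_force: [0.3, 0.3, -1.0]
grip_width: 0.0161
grasp_force: 60.1
```

```bash
cat > chk.py <<'E'
from fit import *
import sys
from scipy.spatial.transform import Rotation as R
o=bot.get_obs();M=R.from_quat(o["tool_rot"]).as_matrix();print(o["eef_pos"],"yaw",np.arctan2(M[1,1],M[0,1]),M[2],o["ft_force"])
s=bot.camera("scene")[:,:,::-1].copy()
e=o["eef_pos"];a=np.arctan2(M[1,1],M[0,1])
b=[0.4721,0.0159,0.2329,0.0357]
roi=(225,110,325,260)
L=lid([e[0],e[1],e[2]-.0198,a])
cv2.imwrite(sys.argv[1],np.hstack([crop(s,225,110,100,150,400,600),cv2.resize(overlay(s,"scene",L+box(b)[:2],roi),(400,600))]))
E
python3 chk.py pics/g4.png
```

```text
[0.47197735 0.01469668 0.13250599] yaw 0.23262824970895507 [-4.80830058e-04 -8.37663691e-04 -9.99999534e-01] [ 0.32549199  0.33016659 -1.01428877]
```

View pics/g4.png

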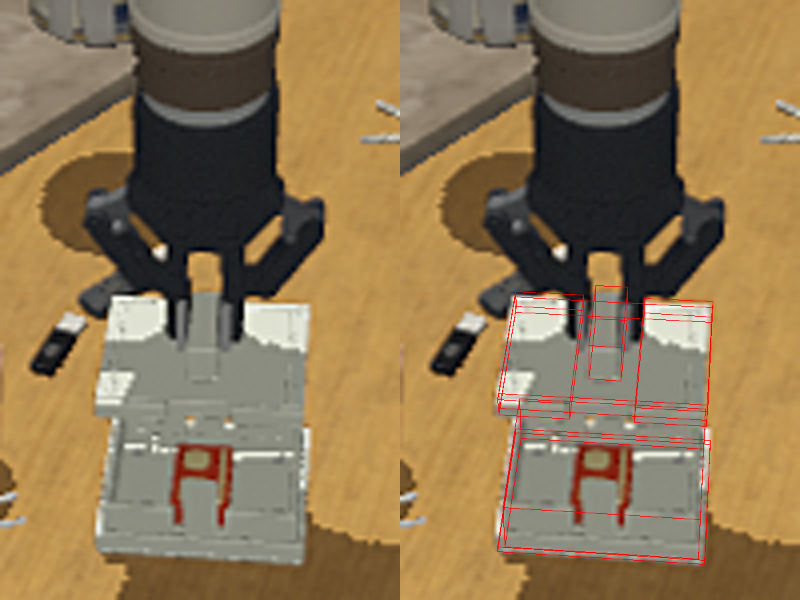

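The lid matches the model and is aligned with the box, the matchbox flat inside. I lower it to just above the slopes.

Request:
step_arm(targets="-1 0 0.002 -0.04 0 0 0;-1 0 0.002 -0.08 0 0 0;-1 0 0.002 -0.1 0 0 0;-1 0 0.002 -0.1 0 0 0;-1 0 0.002 -0.1 0 0 0")

```text
clock: 10.13
eef_pos: [0.4719, 0.0155, 0.0825]
tool_rot: [0.621, 0.784, -0.001, -0.001]
ft_force: [-0.4, -1.2, -1.4]
grip_width: 0.0165
grasp_force: 60.1
```

Request:
step_arm(targets="-1 0 0 -0.004 0 0 0;-1 0 0 -0.008 0 0 0;-1 0 0 -0.012 0 0 0;-1 0 0 -0.012 0 0 0")

```text
clock: 10.47
eef_pos: [0.4733, 0.0163, 0.0774]
tool_rot: [0.62, 0.785, 0.0, 0.001]
ft_force: [0.7, -2.3, -0.3]
grip_width: 0.0167
grasp_force: 60.3
```

Request:
step_arm(targets="-1 0 0 -0.002 0 0 0;-1 0 0 -0.004 0 0 0;-1 0 0 -0.004 0 0 0")

```text
clock: 10.72
eef_pos: [0.4732, 0.0165, 0.0753]
tool_rot: [0.62, 0.785, 0.0, 0.001]
ft_force: [0.5, -2.3, 3.6]
grip_width: 0.0168
grasp_force: 60.6
```

Request:
step_arm(targets="-1 0 0 -0.002 0 0 0;-1 0 0 -0.004 0 0 0;-1 0 0 -0.004 0 0 0")

```text
clock: 10.97
eef_pos: [0.4732, 0.0166, 0.0734]
tool_rot: [0.62, 0.785, 0.0, 0.001]
ft_force: [0.1, -2.1, 4.4]
grip_width: 0.0167
grasp_force: 61.1
```

Request:
step_arm(targets="-1 0 -0.001 -0.002 0 0 0;-1 0 -0.001 -0.004 0 0 0;-1 0 -0.001 -0.004 0 0 0")

```text
clock: 11.22
eef_pos: [0.4735, 0.0162, 0.0719]
tool_rot: [0.62, 0.785, 0.001, 0.001]
ft_force: [0.1, -1.4, 7.7]
grip_width: 0.0166
grasp_force: 61.5
```

Request:
step_arm(targets="-1 0 0 -0.002 0 0 0;-1 0 0 -0.004 0 0 0;-1 0 0 -0.004 0 0 0")

```text
clock: 11.47
eef_pos: [0.4734, 0.0162, 0.0694]
tool_rot: [0.62, 0.785, 0.001, 0.001]
ft_force: [1.6, -1.9, 0.9]
grip_width: 0.0164
grasp_force: 60.5
```

The force peaked near 8 N and then fell: the edges are past the slopes. I slide on carefully.

Request:
step_arm(targets="-1 0 0 -0.004 0 0 0;-1 0 0 -0.008 0 0 0;-1 0 0 -0.012 0 0 0;-1 0 0 -0.014 0 0 0;-1 0 0 -0.014 0 0 0")

```text
clock: 11.88
eef_pos: [0.4719, 0.016, 0.0611]
tool_rot: [0.62, 0.785, -0.0, -0.0]
ft_force: [2.8, -2.0, -0.7]
grip_width: 0.0169
grasp_force: 60.4
```

Request:
step_arm(targets="-1 0 0 -0.002 0 0 0;-1 0 0 -0.004 0 0 0;-1 0 0 -0.004 0 0 0")

```text
clock: 12.13
eef_pos: [0.4716, 0.0163, 0.0588]
tool_rot: [0.62, 0.785, -0.0, -0.001]
ft_force: [2.4, -2.1, -5.1]
grip_width: 0.0165
grasp_force: 59.8
```

Request:
step_arm(targets="-1 0 0 -0.001 0 0 0;-1 0 0 -0.001 0 0 0;-1 0 0 -0.001 0 0 0")

```text
clock: 12.38
eef_pos: [0.4717, 0.0162, 0.0588]
tool_rot: [0.62, 0.785, -0.0, -0.001]
ft_force: [1.9, -1.7, -3.7]
grip_width: 0.0166
grasp_force: 59.9
```

Request:
step_arm(targets="-1 0 0 -0.001 0 0 0;-1 0 0 -0.001 0 0 0;-1 0 0 -0.001 0 0 0")

```text
clock: 12.63
eef_pos: [0.4719, 0.0162, 0.0587]
tool_rot: [0.62, 0.785, -0.0, -0.0]
ft_force: [0.4, -1.3, -2.0]
grip_width: 0.0165
grasp_force: 60.1
```

Request:
step_arm(targets="-1 0 0 -0.001 0 0 0;-1 0 0 -0.002 0 0 0;-1 0 0 -0.002 0 0 0")

```text
clock: 12.88
eef_pos: [0.4724, 0.0162, 0.0578]
tool_rot: [0.62, 0.785, 0.0, 0.0]
ft_force: [-0.0, -1.0, -2.0]
grip_width: 0.0168
grasp_force: 60.3
```

Request:
step_arm(targets="-1 0 0 -0.001 0 0 0;-1 0 0 -0.002 0 0 0;-1 0 0 -0.002 0 0 0")

```text
clock: 13.13
eef_pos: [0.4725, 0.0162, 0.0577]
tool_rot: [0.62, 0.785, 0.0, 0.0]
ft_force: [-3.0, -1.3, 6.8]
grip_width: 0.0165
grasp_force: 61.2
```

The force rises steeply at 57.7 mm TCP, about the rim height. One more small push, then a look.

Request:
step_arm(targets="-1 0 0 -0.001 0 0 0;-1 0 0 -0.001 0 0 0;-1 0 0 -0.001 0 0 0;-1 0 0 -0.001 0 0 0")

```text
clock: 13.47
eef_pos: [0.4725, 0.0162, 0.0577]
tool_rot: [0.62, 0.785, 0.0, 0.0]
ft_force: [-4.2, -0.9, 10.6]
grip_width: 0.0167
grasp_force: 61.7
```

```bash
python3 chk.py pics/g5.png
python3 - <<'E'
from h import *
s=cv2.imread("pics/g5.png");cv2.imwrite("pics/g5b.png",cv2.resize(s[250:570,40:360],(600,600),interpolation=cv2.INTER_CUBIC))
E
```

```text
[0.4724905  0.01619085 0.05773425] yaw 0.2337841057320052 [-1.13947063e-04  9.61491286e-04 -9.99999531e-01] [-4.15133823 -0.91447599 10.58446263]
```

View pics/g5b.png

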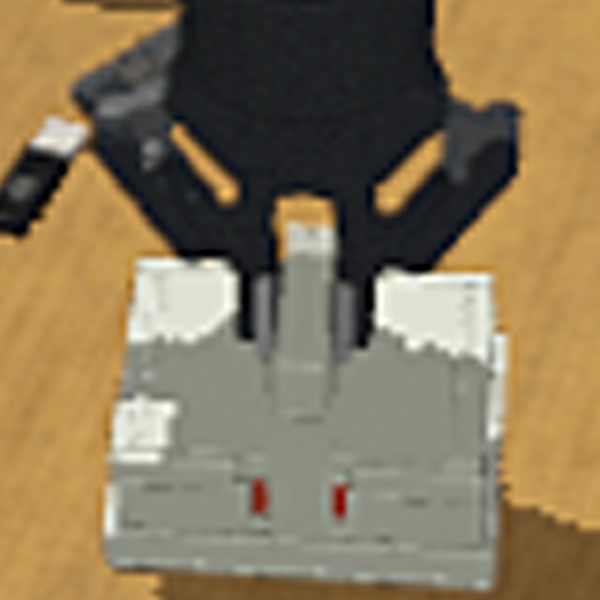

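The lid sits in line on the box with the hook in its notch. The red slits at crop (260,497) and (340,500) are the matchbox seen through the notch gaps. I release gently and retreat.

Request:
step_arm(targets="-1 0 0 0.002 0 0 0;-1 0 0 0.002 0 0 0;0 0 0 0.002 0 0 0;0 0 0 0.002 0 0 0;0 0 0 0.002 0 0 0;0 0 0 0.002 0 0 0;0 0 0 0.002 0 0 0")

```text
clock: 14.1
eef_pos: [0.4724, 0.0163, 0.0571]
tool_rot: [0.62, 0.785, 0.0, -0.0]
ft_force: [0.6, 0.7, -0.1]
grip_width: 0.0427
grasp_force: 0.0
```

Request:
step_arm(targets="0 0 0 0.04 0 0 0;0 0 0 0.1 0 0 0;0 0 0 0.18 0 0 0;0 0 0 0.26 0 0 0;0 0 -0.08 0.34 0 0 0;0 0 -0.16 0.36 0 0 0;0 0 -0.24 0.36 0 0 0;0 0 -0.32 0.36 0 0 0;0 0 -0.4 0.36 0 0 0;0 0 -0.4 0.36 0 0 0")

```text
clock: 14.93
eef_pos: [0.4722, -0.1894, 0.2374]
tool_rot: [0.622, 0.783, -0.001, 0.001]
ft_force: [0.7, 0.3, 0.5]
grip_width: 0.0425
grasp_force: 0.0
```

Run:
```python
from fit import *
print({k:bot.get_obs()[k] for k in("clock","eef_pos","ft_force","grip_width")})
im={n:bot.camera(n)[:,:,::-1].copy() for n in("scene","top")};np.savez("im2.npz",s=im["scene"],t=im["top"])
R={"scene":(235,180,315,258),"top":(183,168,257,248)}
def closed(p):  # x,y,yaw,rim, hook tilt a,b ; lid z, lid roll about its y-axis ends via za/zb
    x,y,a,H,lx,ly,la,lz=p
    return box([x,y,a,H])+lid([lx,ly,lz,la])
M={n:blob(white(im[n]),R[n]) for n in im}
b=[.4721,.0159,.2329]
for dz in(0,.003,.008,.013):
    q=lambda z,lz: sum(np.abs(sil(n,closed(b+[z,b[0],b[1],b[2],lz]),R[n])-M[n]).sum() for n in M)
    print(dz,q(.0379,.0379+dz))
x,c,s=fit(closed,M,R,b+[.0379]+b+[.0379],[.003,.003,.03,.004,.004,.004,.05,.006]);print(x.round(4),c,s)
# hook-top positions: rows of lit white in hook columns, predicted upright hook tip
for sgn in(1,-1):
    print("tip pred",proj("scene",place(np.array([[0,sgn*44,64.9],[0,sgn*36,50.9]])/1e3,.4721,.0159,0,.2329)).round(1).tolist())
```

```text
{'clock': 14.9333, 'eef_pos': array([ 0.47224245, -0.18942585,  0.2374051 ]), 'ft_force': array([0.69002505, 0.34472878, 0.49528511]), 'grip_width': 0.04245988930426153}
0 209.5
0.003 239.5625
0.008 295.75
0.013 368.375
[0.4721 0.0157 0.2343 0.0372 0.473  0.0174 0.2374 0.0349] 162.0 {'scene': np.float32(2176.0), 'top': np.float32(1970.0)}
tip pred [[274.9, 229.2], [275.1, 230.6]]
tip pred [[277.6, 202.4], [277.3, 208.8]]
```

Run:
```python
from fit import *
d=np.load("im2.npz");d0=np.load("im0.npz")
b=[.4721,.0157,.2343]
def model(p,lidon,H=.0379):
    P=[place(q,*b[:2],0,b[2]) for q in(prism(-62,62,-49,49,0,4),prism(-58,58,-45,45,0,H*1e3))]
    if lidon: P+=lid([.473,.0165,H,.236])
    for s,t in((1,p[0]),(-1,p[1])):
        q=prism(-10,10,40,44,H*1e3-30,H*1e3+27) if s>0 else prism(-10,10,-44,-40,H*1e3-30,H*1e3+27)
        q[:,1]+=s*t*(q[:,2]-(H-.03));P.append(place(q,*b[:2],0,b[2]))
    return P
R={"scene":(235,180,315,258),"top":(183,168,257,248)}
for nm,dd,on in(("before",d0,0),("after",d,1)):
    M={n:blob(white(dd[k]),R[n]) for n,k in(("scene","s"),("top","t"))}
    for side in(0,1):
        print(nm,"ab"[side],[(t,float(round(sum(np.abs(sil(n,model([t,0] if side==0 else [0,t],on),R[n])-M[n]).sum() for n in M),1))) for t in(-.05,0,.05,.1,.15)])
# direct difference: hook b tip column brightness before/after
for k in "s":
    print(dd[k][196:212,277].tolist()[::2]);print(d0[k][196:212,277].tolist()[::2])
```

```text
before a [(-0.05, 210.1999969482422), (0, 208.39999389648438), (0.05, 213.60000610351562), (0.1, 224.1999969482422), (0.15, 234.5)]
before b [(-0.05, 211.1999969482422), (0, 208.39999389648438), (0.05, 214.60000610351562), (0.1, 222.8000030517578), (0.15, 239.8000030517578)]
after a [(-0.05, 200.89999389648438), (0, 199.60000610351562), (0.05, 206.10000610351562), (0.1, 216.8000030517578), (0.15, 227.0)]
after b [(-0.05, 202.39999389648438), (0, 199.60000610351562), (0.05, 205.8000030517578), (0.1, 213.1999969482422), (0.15, 230.1999969482422)]
[[81, 151, 195], [56, 107, 144], [81, 150, 193], [115, 169, 202], [177, 191, 187], [180, 195, 194], [208, 225, 222], [208, 224, 222]]
[[79, 143, 186], [77, 142, 183], [76, 142, 185], [111, 164, 197], [171, 185, 182], [169, 184, 183], [174, 189, 187], [122, 136, 133]]
```

Both hooks are upright, with tilt fitting best at 0 as before closing, and the lid is home and centred. I hand the job in.

```bash
python3 -c "
from workcell import bot
print(bot.job_done())"
```

```text
the job is handed in; nothing more can be done
None
```

The matchbox is flat in the box and the lid is snapped home under both upright hooks, with at most 10.6 N read during the push; I handed the job in at about 15 s, and no verdict came back.

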